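# Set the extractor's run timer and start it

### The job

Set the dust extractor's run timer on the sloping console: twist the big knob clockwise until its pointer is past the top mark (the broad bar at the clockwise end of the scale), then turn it back down until the pointer points at the black set tab that sticks out over the rim of the dial. Then push the start lever all the way over, away from you. Leave the set tab where it is and do not disturb the glue bottle, tape measure or sanding block.

Things in the scene. Friction and masses are not known exactly. Their poses are not given: they have to be found in the camera images.
- timer_console: Grey sheet-metal console, fixed on the table: 170 mm deep, 270 mm wide, 50 mm high in front and 149 mm at the back; its dark top face slopes 30 degrees down towards the robot side. Dial and knob on its left part, start lever on its right. Origin at the centre of its underside, x to its back, y to its left.
- dial_centre (a point): Where the knob's axis leaves the sloping face plate. Axes of the face: x up the slope (away from the robot), y to the left along the face, z out of the face along the knob's axis, 30 degrees from vertical towards the robot side. The face reaches 101 mm up and down the slope from here, 83 mm to the left and 193 mm to the right.
- timer_knob (a joint): Turn of the knob in rad, growing clockwise as seen looking at the face: 0 (stop) at the round zero dot, a tick each 0.2, 2.2 at the top mark (a broad bar), 2.6 at the upper stop. At value v the pointer stands at the angle 1.1 - v from the face's x axis towards its y axis. It stays where it is left; friction about 0.08 N m, no spring.
- pointer_tip (a point): Tip of the black knob's bright arrow, 50 mm from the axis, 12 mm above the face; turns with the knob; its x axis points outward along the grip bar. The knob: round skirt of radius 46 mm, its top 12 mm above the face, and across it an upright grip bar 14 mm thick, from 34 mm behind the axis to 40 mm in front (the arrow's side), 12 to 45 mm above the face.
- set_tab (a joint): Black set tab sticking out over the rim of the bright scale plate (radius 67 mm): 12 mm wide, from 52 to 78 mm from the knob's axis, top 12 mm above the face. Value in rad on the knob's scale: the pointer points at the tab when both values are equal. It can slide stiffly round the rim (0.4 N m); it must not be moved.
- tab_mark (a point): The point at which the pointer tip must end: in front of the middle of the set tab, 50 mm from the knob's axis and 12 mm above the face. Its x axis points outward.
- lever_pivot (a point): Pivot of the start lever: 12 mm above the face, in the middle of a steel block (75 mm along the slope, 46 mm wide, 16 mm high), 145 mm to the right of dial_centre and 12 mm further up the slope. Same axes as dial_centre.
- start_lever (a joint): Start lever: steel rod of 6 mm radius with a black ball of 13 mm radius, 70 mm from the pivot. Value in rad: 0 (stop) leaning 0.45 rad from the face's normal down the slope, towards the robot; grows as it swings up the slope, away from the robot; 0.9 (stop) leaning 0.45 rad up the slope: started. Stays where it is left; friction about 0.1 N m.
- lever_tip (a point): Centre of the ball on the start lever.
- glue_bottle: Cream glue bottle, 61 mm wide and 188 mm high, standing to the right of the console; origin at the centre of its underside. Bystander.
- tape_measure: Tape measure, 38 x 92 x 66 mm, to the left of the console; origin at the centre of its underside. Bystander.
- sanding_block: Cork sanding block, 66 x 112 x 34 mm, to the right of the console; origin at the centre of its underside. Bystander.

How it is judged:
By the outcome, as a careful person would: the job done as asked, in the order asked, and still so for the second after the job is handed in, with the robot touching nothing.
It also fails if it takes over 59 s, if anything falls off the work surface, if the arm or the gripper's body presses on something with over 40 N, if the wrist force passes 120 N, or if a joint passes its speed limit or range.

### The arm

A 6-joint arm with a two-finger parallel gripper is mounted at the origin on a cart in front of the work surface, level with it; the furniture and walls round the work are solid. World frame = base frame: x ahead of the robot, y to its left, z up, the work surface at z = 0. Lengths are in m, angles in rad, forces in N, time in s.
With the tool pointing down it reaches from about 0.35 to 0.775 m from the base axis. Payload 7.3 kg.
Tool frame: the origin (TCP) lies at the centre of the arm's flange, where the gripper is bolted on; the fingertips stand 178 mm ahead of it and the grasp point (between the pads) lies 159 mm ahead of it; z points along the fingers, y is the line along which they close (so a half turn about z gives the same grasp; the last joint's range is limited). The gripper opens to 92 mm and grips with 3 to 60 N. Pads are 19 mm wide; open, the fingers measure 130 mm over their backs; the gripper's body (75 mm by 190 mm) begins 47 mm behind the grasp point.
Start: joints at [1.142, 0.342, 1.524, -0, 1.275, -0.146], TCP at [0.146, 0.504, 0.405] pointing down, gripper open.
Joint ranges: [-2.53, 2.53], [-0.77, 2.02], [0.04, 2.7], [-1, 4.14], [0.28, 2.66], [-3.11, 3.11]. Speed limits (rad/s): [2.57, 2.57, 3.14, 3.14, 3.14, 3.14].

### API

Orientations are given as [roll, pitch, yaw] about the fixed x, y, z axes, in that order (R = Rz(yaw) Ry(pitch) Rx(roll)).
In Python, from cell import robot gives the robot as it stands.
- The arm moves only by the shell command python3 drive.py FILE [OPENING] [FORCE], which reads ROWS from the file FILE. ROWS is a JSON list that holds a single list of rows (three levels of brackets), with 1 to 8 rows, each of 6 numbers: dx, dy, dz in units of 50 mm, then a rotation vector rx, ry, rz in units of 0.1 rad; each row shifts and turns the commanded pose from where the row before left it, along the tool's axes as they then stand; what a row does not reach is not made up. A row lasts 1/12 s, in which the tool goes at most 0.0417 m and 0.125 rad, less where a joint would pass 70% of its speed; a pose out of reach is approached as far as the arm can. OPENING is the finger opening in m, set as the command begins (- or left out keeps the last). The fingers move at their own pace and stop on an object; FORCE is the grip in N (left out, the last holds). Time passes only in rows, so rows that do not move let the fingers close. It prints the time, the measured TCP pose, the force, the opening and the grip force at its end. Input that does not fit is refused with a message, and nothing moves.
- robot.observe(): the state, without advancing time (a new reading comes with each control period).
- robot.read_camera(name): name is "side" or "top" or "wrist"; returns a dict with "image" (384x512x3 uint8, red, green, blue), "fx", "fy", "cx", "cy" (pixels), "pose" (4x4, takes a point from camera to world coordinates). Camera axes: x right, y down, z forward; pixel columns grow to the right and rows downward; lengths in m; the calibration is good to about 2 mm. A picture is of the moment at which its call begins. There is no depth.
- robot.hand_in(): hands the job in; it is judged then, once.
The state is a dict: "time": time; "qpos": joint angles; "qvel": joint speeds; "joint_efforts": joint torques, N m; "tool_pos": TCP position; "tool_rot": TCP orientation; "contact_force": force on the tool from outside, world axes, zero at the start; "torque": the same for the moment, N m; "opening": finger opening in m; "grip_force": force on a finger pad.
Only numpy, scipy, OpenCV 4.12 (cv2) and the standard library are available. Lean on these libraries where they do the work, as an engineer would, in place of code of your own. Each camera call takes 0.05 s, during which the arm holds its last target. There are 200 camera calls.

## Working session

There is one attempt and no reset: what is moved stays moved. The work goes in short steps, Python scripts to look and compute and a shell command to move; the robot and the scene stay as the last step left them, time stands still between calls to the robot, and variables do not carry over. Pictures are saved under pics/ and viewed, at most 13 in all, crops included, and the job is handed in when it is done.

```bash
ls; mkdir -p pics
python3 - <<'E'
from cell import robot
import cv2,numpy as np
for n in ["side","top"]:
    c=robot.read_camera(n); cv2.imwrite(f"pics/{n}0.png",c["image"][:,:,::-1]); print(n,c["fx"],c["fy"],c["cx"],c["cy"],np.round(c["pose"],4).tolist())
print(robot.observe())
E
```

```text
cell.py
drive.py
pics
side 348.1725988188617 348.1725988188617 259.6079446044057 193.79569836223908 [[-0.9371, -0.2174, 0.2731, 0.3064], [-0.3486, 0.5413, -0.7651, 0.699], [0.0185, -0.8122, -0.5831, 0.6435], [0.0, 0.0, 0.0, 1.0]]
top 432.16106682074087 432.16106682074087 254.53650730662935 184.43106784313147 [[-0.0196, -0.9982, 0.0559, 0.4519], [-0.9998, 0.0191, -0.0098, 0.0021], [0.0087, -0.0561, -0.9984, 1.4507], [0.0, 0.0, 0.0, 1.0]]
{'time': 0.1, 'qpos': array([ 1.14199122e+00,  3.42632448e-01,  1.52490517e+00, -1.17956679e-05,
        1.27539209e+00, -1.45980961e-01]), 'qvel': array([ 0.00067629, -0.00119713, -0.00321422,  0.00043009, -0.00051132,
        0.00075095]), 'joint_efforts': array([ 3.90325542e-03, -4.31999409e+01, -2.44703901e+01,  7.21819396e-02,
        5.24587242e-02, -6.45340788e-05]), 'tool_pos': array([0.14643198, 0.50404229, 0.40413069]), 'tool_rot': array([-3.14026818e+00, -1.83331875e-04,  2.85877182e+00]), 'contact_force': array([ 0.11649722,  0.48072793, -0.58317755]), 'torque': array([0.02145753, 0.00479545, 0.00857764]), 'grip_force': 0.0, 'opening': 0.0915985852962852}
```
View pics/side0.png

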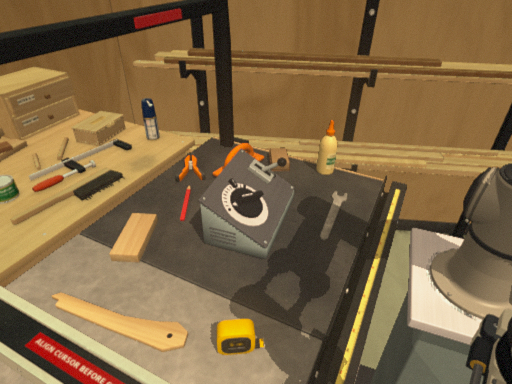

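View pics/top0.png

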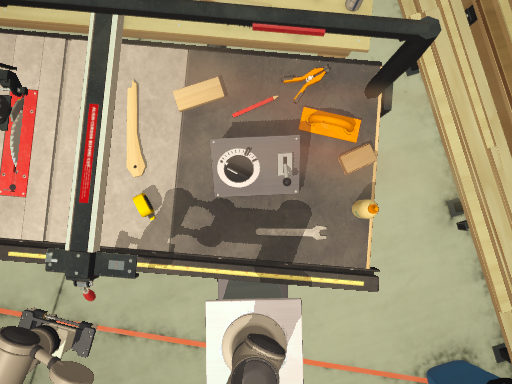

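The side view shows the console with its dial at about (245,203). In the top view the dial is at about (238,168) and the lever at (286,172). The saw rail lies left of x≈100 px, and the frame beam runs behind. Next I'll crop both views.

Run:
```python
import cv2,numpy as np
a=cv2.imread("pics/top0.png")[128:203,203:308]; b=cv2.imread("pics/side0.png")[150:260,190:300]
a=cv2.resize(a,None,fx=4.5,fy=4.5,interpolation=cv2.INTER_CUBIC)
b=cv2.resize(b,None,fx=3,fy=3,interpolation=cv2.INTER_CUBIC)
o=np.zeros((345,800,3),np.uint8); o[:a.shape[0],:a.shape[1]]=a[:, :470] if a.shape[1]>470 else a
o[:330,470+0:800]=b
cv2.imwrite("pics/crop0.png",o)
```

```text
Traceback (most recent call last):
ValueError: could not broadcast input array from shape (338,470,3) into shape (338,472,3)
```

```bash
cat > h.py <<'E'
import cv2,numpy as np
from scipy.spatial.transform import Rotation as R
from cell import robot
def ray(c,uv):
    uv=np.atleast_2d(uv).astype(float); P=np.array(c["pose"])
    d=np.c_[(uv[:,0]-c["cx"])/c["fx"],(uv[:,1]-c["cy"])/c["fy"],np.ones(len(uv))]@P[:3,:3].T
    return P[:3,3],d
def plane(c,uv,p0,n):
    o,d=ray(c,uv); return o+d*(((p0-o)@n)/(d@n))[:,None]
def proj(c,X):
    P=np.array(c["pose"]); q=(np.atleast_2d(X)-P[:3,3])@P[:3,:3]
    return np.c_[c["fx"]*q[:,0]/q[:,2]+c["cx"],c["fy"]*q[:,1]/q[:,2]+c["cy"]]
def tri(cs,uvs):
    A=np.zeros((3,3));b=np.zeros(3)
    for c,u in zip(cs,uvs):
        o,d=ray(c,u); d=d[0]/np.linalg.norm(d[0]); M=np.eye(3)-np.outer(d,d); A+=M;b+=M@o
    return np.linalg.solve(A,b)
def tool():
    s=robot.observe(); return np.array(s["tool_pos"]),R.from_euler("xyz",s["tool_rot"])
E
python3 - <<'E'
from h import *
cs={n:robot.read_camera(n) for n in ["side","top"]}
a=cs["top"]["image"][128:203,203:308]; b=cs["side"]["image"][150:260,190:300]
a=cv2.resize(a,(470,336),interpolation=cv2.INTER_CUBIC)
b=cv2.resize(b,None,fx=3,fy=3,interpolation=cv2.INTER_CUBIC)
o=np.zeros((345,800,3),np.uint8); o[:336,:470]=a; o[:330,470:]=b
cv2.imwrite("pics/crop0.png",o[:,:,::-1])
el={}
for n,c in cs.items():
    m=(c["image"].min(2)>190).astype(np.uint8)
    u0,v0,u1,v1=(205,130,265,200) if n=="top" else (205,165,290,240)
    mm=np.zeros_like(m); mm[v0:v1,u0:u1]=m[v0:v1,u0:u1]
    p=np.argwhere(mm)[:,::-1]; h=cv2.convexHull(p.astype(np.int32)); e=cv2.fitEllipse(h); print(n,len(p),e); el[n]=e[0]
print(tri([cs["top"],cs["side"]],[el["top"],el["side"]]))
E
```

```text
side 91 ((244.5475311279297, 204.7722625732422), (31.301925659179688, 49.30703353881836), 126.66092681884766)
top 520 ((237.9942169189453, 167.5391845703125), (38.20525360107422, 42.1684455871582), 89.96259307861328)
[0.58214992 0.03985081 0.0953959 ]
```

View pics/crop0.png

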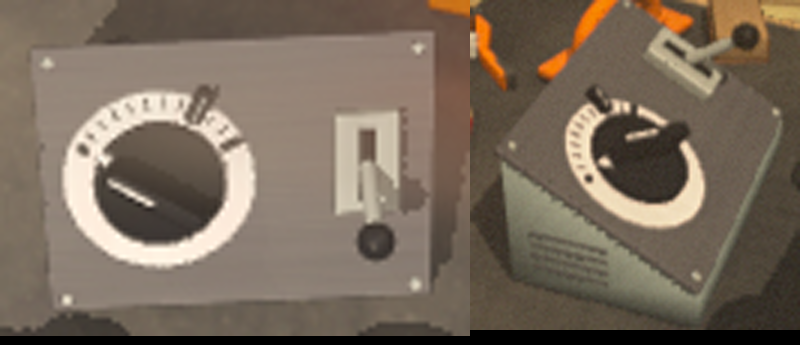

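The left panel (top camera) shows the zero dot at (82,148), the arrow next to it at (105,160), the tab at (200,105), the top mark at (236,145) and the lever ball at (375,242). Before I travel I'll check the height of the gantry arm on the left.

Run:
```python
from h import *
s,t=[robot.read_camera(n) for n in ["side","top"]]
def red(c,box):
    i=c["image"].astype(int); m=((i[...,0]>120)&(i[...,1]<60)&(i[...,2]<70)).astype(np.uint8)
    u0,v0,u1,v1=box; z=np.zeros_like(m); z[v0:v1,u0:u1]=m[v0:v1,u0:u1]
    p=np.argwhere(z)[:,::-1]; return cv2.boxPoints(cv2.minAreaRect(p.astype(np.float32)))
print(red(t,(75,95,105,215)),red(s,(0,320,140,384)))
print("start label end",tri([s,t],[(28,342),(97,104)]))
# ball
def blk(c,box):
    i=c["image"]; u0,v0,u1,v1=box; m=i[v0:v1,u0:u1].max(2)<60; p=np.argwhere(m)[:,::-1]; return p.mean(0)+[u0,v0],len(p)
bt,bs=blk(t,(280,176,294,188)),blk(s,(262,155,277,170)); print(bt,bs,"ball",tri([s,t],[bs[0],bt[0]]))
# bottle
print("bottle",tri([s,t],[(331,125),(375,209)]))
```

```text
[[ 78.3672  201.9325 ]
 [ 88.90544 103.13657]
 [ 98.18651 104.12656]
 [ 87.64827 202.92249]] [[ 23.829155 346.9202  ]
 [ 35.006523 328.58932 ]
 [124.065056 382.89328 ]
 [112.88769  401.22415 ]]
start label end [0.80925051 0.50405115 0.04720713]
(array([288.25, 182.75]), 4) (array([nan, nan]), 0) ball [nan nan nan]
bottle [ 0.44502572 -0.36577846  0.17102168]<stdin>:11: RuntimeWarning: Mean of empty slice.
  ret = um.true_divide(
```

The gantry arm is low (about 0.05 m), so I can travel at z≈0.4. The view pose will be square to the face and 0.35 m out.

```bash
cat >> h.py <<'E'
def face(yaw=0.):  # columns: up-slope, left, normal
    a=np.pi/6; return R.from_euler("z",yaw)*R.from_matrix(np.array([[np.cos(a),0,-np.sin(a)],[0,1,0],[np.sin(a),0,np.cos(a)]]))
def toolrot(F,ang):  # tool z = -normal, tool y at angle ang in face (x->y)
    y=np.array([np.cos(ang),np.sin(ang),0]); z=np.array([0,0,-1.]); 
    return F*R.from_matrix(np.c_[np.cross(y,z),y,z])
def go(p,rot):
    p0,r0=tool(); print("move tool-axes",np.round(r0.inv().apply(p-p0),4),"rotvec",np.round((r0.inv()*rot).as_rotvec(),4),"| move after rot",np.round(rot.inv().apply(p-p0),4))
E
python3 -c "
from h import *
go(np.array([.42,.04,.41]),toolrot(face(),-.47))"
```

```text
move tool-axes [-0.3922 -0.3694 -0.0054] rotvec [-0.5472 -0.2368  1.7132] | move after rot [-0.3053  0.4239  0.132 ]
```

Units first: shifts go in units of 50 mm and turns go in units of 0.1 rad. So -0.028 m is -0.56, -0.0264 m is -0.528.

```bash
echo '[[[-0.56, -0.528, -0.02, 0, 0, 0], [-0.56, -0.528, 0, 0, 0, 0], [-0.56, -0.528, 0, 0, 0, 0], [-0.56, -0.528, 0, 0, 0, 0], [-0.56, -0.528, 0, 0, 0, 0], [-0.56, -0.528, 0, 0, 0, 0], [-0.56, -0.528, 0, 0, 0, 0]]]' > rows.txt && python3 drive.py rows.txt 0.045; echo '[[[-0.56, -0.528, -0.02, 0, 0, 0], [-0.56, -0.528, 0, 0, 0, 0], [-0.56, -0.528, 0, 0, 0, 0], [-0.56, -0.528, 0, 0, 0, 0], [-0.56, -0.528, 0, 0, 0, 0], [-0.56, -0.528, 0, 0, 0, 0], [-0.56, -0.528, 0, 0, 0, 0]]]' > rows.txt && python3 drive.py rows.txt; echo '[[[0, 0, 0, -0.365, -0.158, 1.142], [0, 0, 0, -0.365, -0.158, 1.142], [0, 0, 0, -0.365, -0.158, 1.142], [0, 0, 0, -0.365, -0.158, 1.142], [0, 0, 0, -0.365, -0.158, 1.142], [0, 0, 0, -0.365, -0.158, 1.142], [0, 0, 0, -0.365, -0.158, 1.142]]]' > rows.txt && python3 drive.py rows.txt; echo '[[[0, 0, 0, -0.365, -0.158, 1.142], [0, 0, 0, -0.365, -0.158, 1.142], [0, 0, 0, -0.365, -0.158, 1.142], [0, 0, 0, -0.365, -0.158, 1.142], [0, 0, 0, -0.365, -0.158, 1.142], [0, 0, 0, -0.365, -0.158, 1.142], [0, 0, 0, -0.365, -0.158, 1.142], [0, 0, 0, 0, 0, 0]]]' > rows.txt && python3 drive.py rows.txt
python3 - <<'E'
from h import *
c=robot.read_camera("wrist"); cv2.imwrite("pics/w1.png",c["image"][:,:,::-1]); print(np.round(c["pose"],3)); print(robot.observe()["qpos"],[c[k] for k in("fx","cx","cy")])
go(np.array([.42,.04,.41]),toolrot(face(),-.47))
E
```

```text
time: 0.88
tool_pos: [0.2835, 0.2703, 0.4059]
tool_rot: [3.141, 0.0, 2.859]
contact_force: [1.1, 0.7, 1.1]
opening: 0.0496
grip_force: 0.0
time: 1.47
tool_pos: [0.4203, 0.0379, 0.4069]
tool_rot: [3.141, 0.001, 2.858]
contact_force: [0.5, 0.6, -0.5]
opening: 0.0451
grip_force: 0.0
time: 2.05
tool_pos: [0.4197, 0.0397, 0.4067]
tool_rot: [2.869, 0.001, 2.048]
contact_force: [0.7, 0.1, 0.6]
opening: 0.0451
grip_force: 0.0
time: 2.72
tool_pos: [0.4195, 0.04, 0.4067]
tool_rot: [2.679, -0.193, 1.264]
contact_force: [-0.4, 0.2, -0.9]
opening: 0.0451
grip_force: 0.0
[[ 0.827 -0.424  0.369  0.451]
 [-0.352 -0.903 -0.248  0.114]
 [ 0.438  0.075 -0.896  0.405]
 [ 0.     0.     0.     1.   ]]
[-0.11587544  0.03878198  1.95705476  0.13870724  0.65989386  0.14061825] [305.23525513982196, 256.81902275824126, 190.5768470129222]
move tool-axes [ 0.0007  0.0019 -0.0026] rotvec [-0.0369 -0.0166  0.1169] | move after rot [ 0.0009  0.0019 -0.0026]
```

View pics/w1.png

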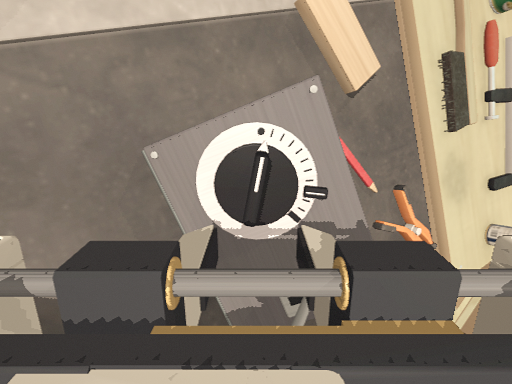

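The wrist view shows the dial centre at about (257,181), the zero dot at (261,131), the arrow tip at (265,143), the tab at (315,192), the top mark at (295,215) and the face screws at (313,89) and (154,155). Next I'll measure the centre, the yaw and both angles.

```bash
cat >> h.py <<'E'
def plate(c,guess,r):
    m=(c["image"].min(2)>185).astype(np.uint8); k=np.zeros_like(m); cv2.circle(k,guess,r,1,-1); m&=k
    cs=cv2.findContours(cv2.morphologyEx(m,cv2.MORPH_CLOSE,np.ones((5,5))),0,1)[0]
    h=cv2.convexHull(max(cs,key=len)); return cv2.fitEllipse(h)
def annulus(c,C,F,h,rs,th):  # grey image in polar coordinates of the face, rows radii, cols angles
    rr,tt=np.meshgrid(rs,th,indexing="ij"); X=C+F.apply(np.c_[(rr*np.cos(tt)).ravel(),(rr*np.sin(tt)).ravel(),np.full(rr.size,h)])
    uv=proj(c,X).astype(np.float32).reshape(rr.shape+(2,)); return cv2.remap(cv2.cvtColor(c["image"],7),uv[...,0],uv[...,1],1)
E
python3 - <<'E'
from h import *
w,t,s=[robot.read_camera(n) for n in("wrist","top","side")]
ew=plate(w,(257,181),68); et=plate(t,(238,168),27); es=plate(s,(245,204),30)
for e in(ew,et,es): print(np.round(e[0],1),np.round(e[1],1),round(e[2]))
print("w+t",tri([w,t],[ew[0],et[0]]),"w+t+s",tri([w,t,s],[ew[0],et[0],es[0]]))
C=tri([w,t],[ew[0],et[0]])
i=w["image"]
for F0 in(0,):
    F=face(F0); n=F.apply([0,0,1])
    sc=plane(w,[(313.5,89),(154,155)],C,n); d=sc[1]-sc[0]; print("screws",F.inv().apply(sc-C).round(4), "yaw?", F.inv().apply(d))
    X=plane(w,[(261,131),(295,215)],C,n); L=F.inv().apply(X-C); print("dot,top ang",np.arctan2(L[:,1],L[:,0]),np.hypot(L[:,0],L[:,1]))
    th=np.arange(-1.5,1.5,.01)
    for h,r in((.012,(.069,.076)),(.011,(.055,.065)),(.0,(.053,.064))):
        a=annulus(w,C,F,h,np.linspace(*r,7),th).astype(float).mean(0); dk=th[a<70]; print(h,"dark",dk.min() if len(dk) else 0,dk.max() if len(dk) else 0,dk.mean())
    print("tip",F.inv().apply(plane(w,[(265,143)],C+.012*n,n)-C))
E
```

```text
[257.6 180.2] [114.6 123.6] 99
[238.  167.5] [38.4 42.1] 94
[244.3 204.8] [31.6 50.5] 128
w+t [0.58206815 0.03984935 0.09835898] w+t+s [0.58290633 0.03969293 0.09531452]
screws [[ 0.0872  0.071  -0.    ]
 [-0.0979  0.0656 -0.    ]] yaw? [-1.85082746e-01 -5.40747896e-03  4.15405220e-18]
dot,top ang [ 1.15027489 -1.11006132] [0.05437287 0.05933752]
0.012 dark -1.2699999999999998 -0.41999999999999904 -0.7959090909090901
0.011 dark -1.1399999999999997 -0.42999999999999905 -0.7142857142857136
0.0 dark -1.1799999999999997 -0.4799999999999991 -0.8318749999999994
tip [[0.02252065 0.03754378 0.012     ]]
```

```bash
cat >> h.py <<'E'
def circ(c,guess,r,C,F):
    m=(c["image"].min(2)>150).astype(np.uint8); k=np.zeros_like(m); cv2.circle(k,guess,r,1,-1); m&=k
    m=cv2.morphologyEx(m,cv2.MORPH_CLOSE,np.ones((3,3)))
    p=cv2.convexHull(max(cv2.findContours(m,0,1)[0],key=len))[:,0].astype(float)
    L=F.inv().apply(plane(c,p,C,F.apply([0,0,1]))-C)[:,:2]
    for _ in range(5):
        a=np.linalg.lstsq(np.c_[2*L,np.ones(len(L))],(L**2).sum(1),rcond=None)[0]; rad=np.sqrt(a[2]+a[0]**2+a[1]**2)
        e=np.hypot(*(L-a[:2]).T)-rad; L=L[abs(e)<max(.0012,1.5*e.std())]
    return a[:2],rad,e.std()
E
python3 - <<'E'
from h import *
w,t=[robot.read_camera(n) for n in("wrist","top")]
F=face(.029)
for z in(.095,.0985,.102):
    C=np.array([.582,.04,z])
    print(z,[ (np.round(C+F.apply([*q[0],0]),4),round(q[1],4),round(q[2],5)) for q in(circ(w,(257,181),66,C,F),circ(t,(238,168),26,C,F))])
C=np.array([.582,.04,.0985]); a,_,_=circ(w,(257,181),66,C,F); C=C+F.apply([*a,0]);print(C)
th=np.arange(-1.5,1.5,.02)
np.set_printoptions(linewidth=200)
for h,r in((.012,(.070,.076)),(.001,(.058,.064)),(.001,(.048,.056))):
    print(h,r,annulus(w,C,F,h,np.linspace(*r,5),th).mean(0).astype(int))
E
```

```text
0.095 [(array([0.581 , 0.0357, 0.0944]), np.float64(0.0687), np.float64(0.00031)), (array([0.5817, 0.0404, 0.0949]), np.float64(0.067), np.float64(0.00044))]
0.0985 [(array([0.5798, 0.0364, 0.0972]), np.float64(0.0681), np.float64(0.00031)), (array([0.5814, 0.0403, 0.0982]), np.float64(0.0668), np.float64(0.00044))]
0.102 [(array([0.5786, 0.0371, 0.1   ]), np.float64(0.0675), np.float64(0.0003)), (array([0.5811, 0.0402, 0.1015]), np.float64(0.0666), np.float64(0.00043))]
[0.57981933 0.03637935 0.09718091]
0.012 (0.07, 0.076) [ 91  94  97  95 104 110 113 120 123 127 126 101  65  47  43  46  51  90 149 186 196 198 189 134  91  94 106 121 132 141 145 144 143 143 144 144 144 143 144 143 143 144 146 146 146 147 134  62  51
  73 186 154  55  63  59  45  96 145 145 146 145 146 146 146 148 147 147 147 147 147 148 148 148 148 148 148 148 148 148 148 148 148 148 148 148 148 148 148 148 147 148 147 147 147 148 148 148 148
 148 149 148 149 150 149 149 148 148 148 148 148 147 148 148 149 148 148 148 148 149 150 150 151 151 151 151 147 146 145 147 150 151 151 150 148 147 146 147 148 148 151 151 14
[... 587 characters left out ...]
 151 224 253 253 253 254 253 253 253 253 253 253 253 253 253
 253 253 253]
0.001 (0.048, 0.056) [201 196 200 201 209 205 204 210 211 209 202 208 204 202 202 203 175 107  81  84  88  79  87 162 215 221 216 221 225 206 198 214 229 231 229 236 232 234 235 207 199 228 233 209 191 189 181 186 181
 171 164 167 178 175 185 221 250 252 249 231 210 234 250 251 253 253 253 252 246 238 215 247 253 252 253 254 254 254 253 234 215 242 254 254 253 252 252 253 251 240 214 242 253 252 253 253 253 254
 254 240 229 246 254 254 254 254 254 254 253 242 222 249 253 254 254 253 254 254 254 245 229 243 250 253 253 249 244 242 224 209 206 214 232 249 252 252 252 253 253 253 252 253 253 253 253 253 253
 253 253 253]
```

The tick angles match the scale to within 0.01 rad, so the yaw of 0.029 is good. The wrist and top cameras differ by about 4 mm on the centre. I'll turn the wrist through two more angles to average out the hand-camera bias.

```bash
cat > m.py <<'E'
from h import *
import json,sys
w=robot.read_camera("wrist"); F=face(.029); G=np.array([.5805,.0385,.0985])
g=tuple(int(x) for x in proj(w,G)[0]); 
q=circ(w,g,68,G,F); C=G+F.apply([*q[0],0]); p,r=tool()
print("guess px",g,"C",C.round(4),"rad",q[1],q[2],"dC in tool",r.inv().apply(C-G).round(4),"q6",robot.observe()["qpos"][5].round(3))
th=np.arange(-.8,-.2,.01)
np.set_printoptions(linewidth=250)
for rad in(.06,.065,.07,.075): print(rad,annulus(w,C,F,.012,[rad],th)[0])
cv2.imwrite(sys.argv[1],w["image"][:,:,::-1])
E
python3 m.py pics/m0.png
for k in 1 2; do for j in 1 2; do echo '[[[0, 0, 0, 0, 0, 1.2], [0, 0, 0, 0, 0, 1.2], [0, 0, 0, 0, 0, 1.2], [0, 0, 0, 0, 0, 1.2], [0, 0, 0, 0, 0, 1.2], [0, 0, 0, 0, 0, 0]]]' > rows.txt && python3 drive.py rows.txt >/dev/null; done; python3 m.py pics/m$k.png; done
```

```text
guess px (256, 181) C [0.5795 0.0366 0.0979] rad 0.06795513838294744 0.00026417959349997873 dC in tool [-0.0022 -0.0004  0.    ] q6 0.142
0.06 [249 248 248 248 248 248 248 248 248 248 249 249 229 195 167 151 178 229 251 253 241 212 148  63  40  48  52  55  97 150 199 252 160  64  59  56  60  62  62  59  54  47  40  75 130 190 250 253 253 254 254 254 228 164 123 104 156 237 252 252 250]
0.065 [152 147 152 160 166 166 172 171 164 166 179 178 169 162 158 167 174 180 183 193 184 162 117  62  53  49  48  59  95 157 237 233 202 109  51  58  61  62  59  55  43  42  63 122 199 226 244 241 241 242 242 242 238 236 238 242 245 245 243 246 246]
0.07 [145 146 145 145 145 144 144 143 142 140 140 139 142 144 144 143 142 143 144 143 144 146 114  72  53  46  51  57  75 145 206 248 147  53  55  60  65  64  61  55  44  37  56  97 152 149 147 145 145 145 143 143 144 145 145 145 145 146 147 148 148]
0.075 [143 142 142 142 143 144 145 145 145 145 145 145 145 146 147 149 149 148 148 147 146 148 144 125  59  46  52  52  62  75 120 126 110  72  60  62  64  63  60  44  42  55 111 142 149 147 146 145 146 146 1
[... 1628 characters left out ...]
 255 246 222 197 187 187 187 167 105  38  41  56  69  76  78  83 115 183 237 247 187 101  98 100  97  86 110 175 237 252 255 255 255 255 253 255 255 255 255 255 255 255 255 255 255 255 255 255 255]
0.07 [ 91  90  89  89  90  90  89  90  89  88  89  90  89  89  89  89  90  91  91  92  78  51  34  34  39  41  40  36  30  98 168 175 150 110  96 101 102  82  59  86 137 156 154 152 151 150 150 150 150 150 149 149 149 150 150 149 150 150 150 151 153]
0.075 [144 149 141 129 139 142 131 126  92  91  92  92  92  92  94  92  92  93  94  96  92  71  36  29  35  40  44  41  39  75 121 136  98  34  34  36  34  40  64  91  96  96  94  92  98 115 134 152 153 151 151 152 152 153 153 153 154 155 154 155 155]
```

All three views put the tab's white line at -0.494 rad, so the set value is about 1.595. The centre also agrees once the plate height is about 0.100. Next: the pointer angle and the approach.

Run:
```python
from h import *
F=face(.029); n=F.apply([0,0,1]); C=np.array([.5786,.0372,.0993])
w=robot.read_camera("wrist")
th=np.arange(.7,1.4,.02); np.set_printoptions(linewidth=200)
for r in(.04,.043,.046): print(r,annulus(w,C,F,.012,[r],th)[0])
v=0.06
T=toolrot(F,1.1-v-np.pi/2)
go(C+.30*n,T); 
p0,r0=tool(); print("then z",.105, "pz", (T.inv()*r0).as_rotvec())
```

```text
0.04 [112 112 112 112 113 113  98 100 123 103  51  25  27  27  32  38  46  56  68  82  95 102 101 162 244 255 255 248 197 114  62  52  49  58  82]
0.043 [112 113 113 113 114 113 113 111 106 108 215 241 179 111  52  34  44  57  72  87 100 103 128 211 253 255 255 197 102  62  50  48  62  98 105]
0.046 [211 198 217 211 212 218 204 234 236 230 227 240 255 255 254 214 168 101  55  74  80  94 179 255 255 254 248 146  65  45  34 115 221 254 244]
move tool-axes [0.002  0.0169 0.0458] rotvec [-0.0167  0.0339 -2.2415] | move after rot [-0.0145 -0.0104  0.0456]
then z 0.105 pz [ 0.01670868 -0.03389812  2.24149219]
```

View pics/m2.png

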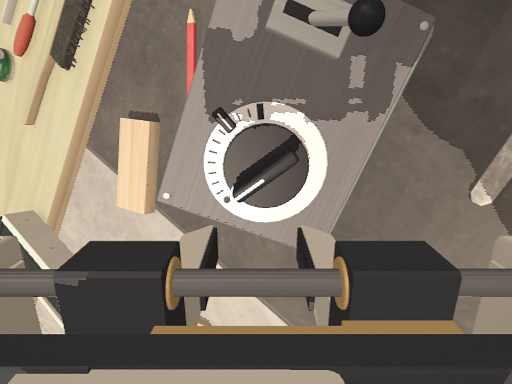

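The view shows the bar between the arrow tip at (233,200) and (298,155), beside the zero dot at (227,200), so the knob value is about 0. The tab is at (223,120) and the lever ball at (367,17). Now I'll turn back and align with the bar.

To row units: -0.119 rad is -1.19.

```bash
for k in 1 2; do echo '[[[0, 0, 0, -0.009, 0.018, -1.19], [0, 0, 0, -0.009, 0.018, -1.19], [0, 0, 0, -0.009, 0.018, -1.19], [0, 0, 0, -0.009, 0.018, -1.19], [0, 0, 0, -0.009, 0.018, -1.19], [0, 0, 0, -0.009, 0.018, -1.19], [0, 0, 0, -0.009, 0.018, -1.19], [0, 0, 0, -0.009, 0.018, -1.19]]]' > rows.txt && python3 drive.py rows.txt >/dev/null; done;  echo '[[[0, 0, 0, -0.009, 0.018, -1.19], [0, 0, 0, -0.009, 0.018, -1.19], [0, 0, 0, -0.009, 0.018, -1.19], [0, 0, 0, 0, 0, 0], [0, 0, 0, 0, 0, 0]]]' > rows.txt && python3 drive.py rows.txt
python3 - <<'E'
from h import *
F=face(.029); n=F.apply([0,0,1]); C=np.array([.5786,.0372,.0993])
go(C+.30*n,toolrot(F,1.1-.03-np.pi/2)); go(C+.195*n,toolrot(F,1.1-.03-np.pi/2)); print(robot.observe()["qpos"][5])
w=robot.read_camera("wrist"); th=np.arange(.7,1.4,.02); np.set_printoptions(linewidth=200)
for r in(.04,.043,.046): print(r,annulus(w,C,F,.012,[r],th)[0])
E
```

```text
time: 6.97
tool_pos: [0.4198, 0.0398, 0.4067]
tool_rot: [2.677, -0.251, 1.14]
contact_force: [0.1, 1.0, 0.6]
opening: 0.0446
grip_force: 0.0
move tool-axes [-0.0144 -0.0106  0.0456] rotvec [ 0.0002  0.0002 -0.0184] | move after rot [-0.0142 -0.0108  0.0456]
move tool-axes [-0.0143 -0.0106  0.1506] rotvec [ 0.0002  0.0002 -0.0184] | move after rot [-0.0142 -0.0108  0.1506]
0.3005657008228069
0.04 [ 68  68  68  69  69  65  67 111 176 219 219 176 184 195 202 205 206 203 202 211 231 193 132  65  69  71  71  69  67  70  70  70  70  69  69]
0.043 [ 69  68  68  67  68  69  67  64  68 131 200 240 254 254 254 254 254 254 250 213 110  69  67  68  69  70  72  69  69  69  69  68  70  71  70]
0.046 [ 78  68  76  74  61  55  74  84  83  75  84 126 219 253 254 254 250 222 149  85  84  83  79  69  58  63  73  83  92  87  66  87 102  98  76]
```

```bash
echo '[[[-0.096, -0.072, 0.3, 0, 0, -0.09], [-0.096, -0.07, 0.3, 0, 0, -0.09], [-0.094, -0.07, 0.32, 0, 0, 0], [0, 0, 0.6, 0, 0, 0], [0, 0, 0.6, 0, 0, 0], [0, 0, 0.4, 0, 0, 0], [0, 0, 0.3, 0, 0, 0], [0, 0, 0.2, 0, 0, 0]]]' > rows.txt && python3 drive.py rows.txt; echo '[[[0, 0, 0, 0, 0, 0], [0, 0, 0, 0, 0, 0]]]' > rows.txt && python3 drive.py rows.txt
python3 - <<'E'
from h import *
F=face(.029); n=F.apply([0,0,1]); C=np.array([.5786,.0372,.0993])
go(C+.195*n,toolrot(F,1.1-.03-np.pi/2))
t,w=robot.read_camera("top"),robot.read_camera("wrist")
a=cv2.resize(t["image"][128:203,203:308],(400,286)); b=cv2.resize(w["image"],(400,300))
o=np.zeros((300,800,3),np.uint8);o[:286,:400]=a;o[:,400:]=b;cv2.imwrite("pics/g.png",o[:,:,::-1])
E
```

```text
time: 7.68
tool_pos: [0.4849, 0.0332, 0.2725]
tool_rot: [2.687, -0.24, 1.154]
contact_force: [0.1, -0.0, 0.7]
opening: 0.0449
grip_force: 0.0
time: 7.85
tool_pos: [0.485, 0.0331, 0.2747]
tool_rot: [2.682, -0.241, 1.155]
contact_force: [-0.7, -0.1, 0.5]
opening: 0.0449
grip_force: 0.0
move tool-axes [-0.0019 -0.0064  0.0038] rotvec [-0.0085  0.002  -0.0015] | move after rot [-0.0019 -0.0065  0.0038]
```

View pics/g.png

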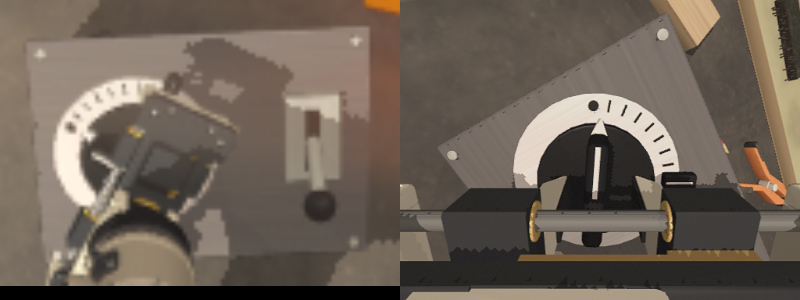

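The pads straddle the bar, and in the right panel the bar stands at x≈597 against the pad centre at about 600. I'll trim the offset and tilt that the rows did not reach.

To row units: -0.003 m is -0.06, -0.0025 m is -0.05, -0.004 rad is -0.04.

```bash
echo '[[[-0.02, -0.06, 0.04, -0.04, 0.01, 0], [-0.01, -0.05, 0.04, -0.045, 0.01, 0], [0, 0, 0, 0, 0, 0], [0, 0, 0, 0, 0, 0]]]' > rows.txt && python3 drive.py rows.txt
python3 - <<'E'
from h import *
F=face(.029); n=F.apply([0,0,1]); C=np.array([.5786,.0372,.0993])
go(C+.195*n,toolrot(F,1.1-.03-np.pi/2))
w=robot.read_camera("wrist"); p,r=tool(); P=np.array(w["pose"]); print("cam in tool",r.inv().apply(P[:3,3]-p).round(4)); M=r.as_matrix().T@P[:3,:3]; print(M.round(3))
cv2.imwrite("pics/g2.png",w["image"][:,:,::-1])
g=cv2.cvtColor(w["image"],7); np.set_printoptions(linewidth=250)
for v in(165,185,205,225): print(v,g[v,190:320:2])
E
```

```text
time: 8.28
tool_pos: [0.4849, 0.0334, 0.2747]
tool_rot: [2.682, -0.241, 1.155]
contact_force: [0.6, -0.1, 0.1]
opening: 0.0449
grip_force: 0.0
move tool-axes [-0.0021 -0.0062  0.0039] rotvec [-0.0087  0.0018 -0.0011] | move after rot [-0.0021 -0.0062  0.0038]
cam in tool [ 0.0779 -0.0003  0.0189]
[[-0.    -0.956 -0.294]
 [ 1.    -0.    -0.   ]
 [ 0.    -0.294  0.956]]
165 [218 218 217 217 218 218 218 219 218 218 218 218 224 111  24  24  49  70  75  70  64  50  50  44  48  46  48  33  47 141 222 223 221 222 221 222 182  40  46  49  54  56  57  59  44  19  23 100 224 224 219 219 221 221 221 222 220 222 219 218 218 219
 230  75  28]
185 [208  28  45  45  43  47  46  45  44  44  46  43  45  46  46  42  45  45  48  48  44  47  47  44  44  36  24  25  28  31  27  31  32  30  28  28  20  29  23  25  25  47  44  43  43  43  43  42  44  43  42  42  45  44  40  43  44  43  43  31 177 223
 219 218 218]
205 [ 40  39  41  40  41  42  43  42  40  40  44  44  42  41  41  44  44  41  43  43  44  41  39  44  33  29  33  35  40  33 212 223 220 170  39  40  39  36  30  22  26  27  38  42  44  42  41  43  44  41  41  41  39  39  43  42  39  41  39  38  41  41
  37  41  41]
225 [ 39  41  30  29  25  32  28  41  19  49 155 134  20  26  22  33  31  37  40  23  23  38  23  38  29  35  33  39  37 174 223 220 204  33  40  37  37  32  25  26  23  41  39  40  39  39  40  40  40  40  41  40  42  39  42  20 158 149  32  34  28  39
  40  43  43]
```

```bash
python3 -c "
from h import *
print(robot.observe()['qpos'].round(3), robot.observe()['tool_pos'])"
```

```text
[-0.11   0.352  2.004  0.256  0.283  0.135] [0.48488871 0.03339488 0.2746085 ]
```
q5 at limit 0.283. As suspected. Need FK model for IK planning? Kinematics guess: q1 base yaw, q2 shoulder, q3 elbow, q4 forearm roll, q5 wrist pitch, q6. With down-pointing start: q2 .342 + q3 1.524 + q5 1.275 = 3.141. So pitch sum = π for down (0 = up). Tool direction pitch angle θ = q2+q3+q5 (q4=0), forearm pitch = q2+q3 (if 0 forearm up... ) the target tool pitch: 30° from down toward forward: π-.524=2.618. Forearm q2+q3 = 2.356; needs q5=.26 <.28. And with q4=.256 & q1=-.11, combos. q4≠0 as q1=-.11 while dial y=.037, tool z has yaw 0. q5 total: just below the limit with lateral? As we go closer (4mm more), q2+q3 grows? We're marginal: tilt the tool by ~0.03-0.05 toward vertical (pitch sum to 2.66) gives q5 margin. Small misalignment 0.04 rad: OK for grip? In rotating about knob axis while tool axis tilted .04 rad fixed in world... if I rotate about tool z only (tilted by .04), the pads tilt relative to bar: initial tilt component about bar axis: pad contact non-parallel by .04 on 28 mm = 1 mm; compliance in arm. Better rotate about the true knob axis: tool axis precesses: tool tilt rotates from "vertical-ward" to sideways by 2.3 rad: at v mid the tilt goes toward lateral and then forward (bad: q5 lower?). Hmm; with rotation by 2.3 rad the tilt direction ends pointing outwards, reducing q5 by .04·cos... would violate the limit. So use tool z rotation with fixed tilt of 0.04; pads slide slightly across bar. Pads friction and compliance; 0.04 rad × ~15 mm half length = 0.6 mm. Fine with moderate grip ~15 N.

Joint 5 sits at its 0.28 limit, so the arm cannot go fully square to the face here. I'll tilt the tool 0.05 rad towards vertical about the grasp point. The arm can then turn purely about tool z.

Add to h.py:
```python
def tilted(yaw,sl):
    return R.from_euler("z",yaw)*R.from_euler("y",-sl)
```

Run:
```python
from h import *
F=face(.029); n=F.apply([0,0,1]); C=np.array([.5786,.0372,.0993])
T=toolrot(tilted(.029,np.pi/6-.05),1.1-.03-np.pi/2)
go(C+.038*n-.159*T.apply([0,0,1]),T)
```

```text
move tool-axes [0.0017 0.0008 0.0019] rotvec [ 0.0349 -0.0222 -0.0011] | move after rot [0.0017 0.0009 0.0018]
```

Units first: shifts go in units of 50 mm and turns go in units of 0.1 rad. So 0.0018 m is 0.036, 0.0017 m is 0.034, 0.0175 rad is 0.175.

```bash
echo '[[[0.034, 0.018, 0.036, 0.175, -0.11, 0], [0, 0, 0, 0.175, -0.11, 0], [0, 0, 0, 0, 0, 0], [0, 0, 0, 0, 0, 0]]]' > rows.txt && python3 drive.py rows.txt
cat > chk.py <<'E'
from h import *
import sys
F=face(.029); n=F.apply([0,0,1]); C=np.array([.5786,.0372,.0993])
T=toolrot(tilted(.029,np.pi/6-.05),1.1-float(sys.argv[1])-np.pi/2)
go(C+.038*n-.159*T.apply([0,0,1]),T)
s=robot.observe(); p,r=tool(); y=F.inv().apply(r.apply([0,1,0])); print("v of tool",1.1-np.pi/2-np.arctan2(y[1],y[0]),"q",s["qpos"].round(3),"f",s["contact_force"].round(1),s["torque"].round(2),s["grip_force"],s["opening"])
g=p+.159*r.apply([0,0,1]); print("grasp pt in face",F.inv().apply(g-C).round(4))
E
python3 chk.py .03
```

```text
time: 8.67
tool_pos: [0.4872, 0.0345, 0.2736]
tool_rot: [2.719, -0.221, 1.146]
contact_force: [0.3, -0.3, 0.3]
opening: 0.0446
grip_force: 0.0
move tool-axes [-0.     -0.0001 -0.0002] rotvec [-0.0001 -0.0004 -0.0009] | move after rot [-0.     -0.0001 -0.0002]
v of tool 0.031419828916849135 q [-0.104  0.36   1.984  0.187  0.333  0.206] f [ 0.3 -0.3  0.3] [-0.06  0.36 -0.05] 0.0 0.044638699377965295
grasp pt in face [0.0001 0.     0.0378]
```

```bash
echo '[[[0, 0, 0, 0, 0, 0], [0, 0, 0, 0, 0, 0], [0, 0, 0, 0, 0, 0], [0, 0, 0, 0, 0, 0], [0, 0, 0, 0, 0, 0], [0, 0, 0, 0, 0, 0], [0, 0, 0, 0, 0, 0], [0, 0, 0, 0, 0, 0]]]' > rows.txt && python3 drive.py rows.txt 0.0 12; python3 chk.py .03
```

```text
time: 9.33
tool_pos: [0.4878, 0.0342, 0.2739]
tool_rot: [2.718, -0.222, 1.145]
contact_force: [5.4, -3.0, -1.2]
opening: 0.0148
grip_force: 11.7
move tool-axes [ 0.     -0.0007 -0.0001] rotvec [ 0.0014 -0.0004 -0.0014] | move after rot [ 0.     -0.0007 -0.0001]
v of tool 0.031903239067112454 q [-0.104  0.36   1.983  0.186  0.333  0.207] f [ 5.4 -3.  -1.2] [-0.44 -0.33 -0.29] 11.663562490587083 0.014803976215252045
grasp pt in face [ 0.0008 -0.0004  0.0378]
```

Gripped: opening 14.8 mm, about 6 N sideways. I'll shift 0.8 mm in +y and start turning clockwise.

To row units: 0.0008 m is 0.016, 0.1 rad is 1.

```bash
echo '[[[0, 0.016, 0, 0, 0, 0], [0, 0, 0, 0, 0, 0.4], [0, 0, 0, 0, 0, 0.8], [0, 0, 0, 0, 0, 1], [0, 0, 0, 0, 0, 1], [0, 0, 0, 0, 0, 1], [0, 0, 0, 0, 0, 1], [0, 0, 0, 0, 0, 0]]]' > rows.txt && python3 drive.py rows.txt - 20; python3 chk.py .55
```

```text
time: 10.0
tool_pos: [0.4875, 0.0346, 0.2737]
tool_rot: [2.884, -0.4, 0.628]
contact_force: [0.2, 1.3, -0.1]
opening: 0.0144
grip_force: 19.9
move tool-axes [-0.0003 -0.0001 -0.0001] rotvec [-0.0018  0.001  -0.0043] | move after rot [-0.0003 -0.0001 -0.0001]
v of tool 0.554915082139406 q [-0.104  0.36   1.982  0.187  0.336  0.73 ] f [ 0.2  1.3 -0.1] [0.1  0.05 0.01] 19.90740180015564 0.014359115270537567
grasp pt in face [0.     0.0002 0.0379]
```

To row units: 0.12 rad is 1.2.

```bash
echo '[[[0, 0, 0, 0, 0, 1.2], [0, 0, 0, 0, 0, 1.2], [0, 0, 0, 0, 0, 1.2], [0, 0, 0, 0, 0, 1.2], [0, 0, 0, 0, 0, 1.2], [0, 0, 0, 0, 0, 1.2], [0, 0, 0, 0, 0, 1.2], [0, 0, 0, 0, 0, 0]]]' > rows.txt && python3 drive.py rows.txt; python3 chk.py 1.39;  echo '[[[0, 0, 0, 0, 0, 1.2], [0, 0, 0, 0, 0, 1.2], [0, 0, 0, 0, 0, 1.2], [0, 0, 0, 0, 0, 1.2], [0, 0, 0, 0, 0, 1.2], [0, 0, 0, 0, 0, 1.2], [0, 0, 0, 0, 0, 1.2], [0, 0, 0, 0, 0, 1.2]]]' > rows.txt && python3 drive.py rows.txt;  echo '[[[0, 0, 0, 0, 0, 0.6], [0, 0, 0, 0, 0, 0], [0, 0, 0, 0, 0, 0]]]' > rows.txt && python3 drive.py rows.txt;python3 chk.py 2.42
python3 - <<'E'
from h import *
w=robot.read_camera("wrist"); cv2.imwrite("pics/up.png",w["image"][:250,:,::-1])
E
```

```text
time: 10.67
tool_pos: [0.4872, 0.0361, 0.2737]
tool_rot: [-2.992, -0.448, -0.298]
contact_force: [-0.6, 14.8, 1.6]
opening: 0.0138
grip_force: 20.0
move tool-axes [ 0.0003  0.0015 -0.    ] rotvec [-0.0025  0.0037 -0.0033] | move after rot [ 0.0003  0.0015 -0.    ]
v of tool 1.3930417944910887 q [-0.101  0.36   1.982  0.189  0.338  1.569] f [-0.6 14.8  1.6] [2.42 0.08 1.24] 20.033202320337296 0.013808831694868962
grasp pt in face [-0.0003  0.0021  0.038 ]
time: 11.33
tool_pos: [0.488, 0.0372, 0.2745]
tool_rot: [-2.687, -0.14, -1.254]
contact_force: [6.0, 22.7, 2.7]
opening: 0.0146
grip_force: 20.1
time: 11.58
tool_pos: [0.4881, 0.0371, 0.2746]
tool_rot: [-2.68, -0.116, -1.304]
contact_force: [4.3, 24.3, 3.5]
opening: 0.0147
grip_force: 20.1
move tool-axes [0.0021 0.002  0.0003] rotvec [-0.002   0.0041  0.0133] | move after rot [0.0022 0.0019 0.0003]
v of tool 2.4063648938416167 q [-0.099  0.36   1.98   0.191  0.337  2.583] f [ 4.3 24.3  3.5] [ 3.89 -0.93  1.98] 20.05303457379341 0.014671305086551373
grasp pt in face [0.0015 0.0033 0.0383]
```

View pics/up.png

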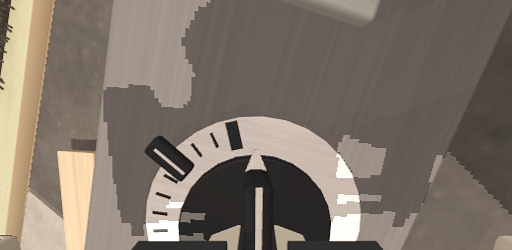

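The pointer at (257,155) is clearly past the top-mark bar at (234,135). The 24 N side force shows the axis is about 3 mm further left, so I'll re-centre and then turn back.

To row units: -0.001 m is -0.02, -0.0009 m is -0.018, -0.12 rad is -1.2.

```bash
echo '[[[-0.03, -0.02, 0, 0, 0, 0], [-0.032, -0.018, 0, 0, 0, 0], [0, 0, 0, 0, 0, -0.6], [0, 0, 0, 0, 0, -1.2], [0, 0, 0, 0, 0, -1.2], [0, 0, 0, 0, 0, -1.2], [0, 0, 0, 0, 0, -1.2], [0, 0, 0, 0, 0, -0.8]]]' > rows.txt && python3 drive.py rows.txt;  echo '[[[0, 0, 0, 0, 0, -0.6], [0, 0, 0, 0, 0, 0], [0, 0, 0, 0, 0, 0]]]' > rows.txt && python3 drive.py rows.txt;python3 chk.py 1.595
cat > ang.py <<'E'
from h import *
import sys
# pointer and tab angle about fitted dial centre in the current wrist view
w=robot.read_camera("wrist"); F=face(.029); n=F.apply([0,0,1]); C0=np.array([.5795,.040,.1005])
th=np.arange(-1.6,.9,.01); np.set_printoptions(linewidth=250)
for lab,h,r in(("scale",.001,.061),("tab",.012,.060),("tab",.012,.070),("tip",.012,.0485),("tip",.012,.046)):
    a=annulus(w,C0,F,h,[r],th)[0].astype(int); k=slice(60,180); print(lab,r,a[85:140])
cv2.imwrite(sys.argv[1],w["image"][:250,:,::-1])
E
python3 ang.py pics/b1.png
```

```text
time: 12.3
tool_pos: [0.4878, 0.0375, 0.2743]
tool_rot: [-2.831, -0.36, -0.71]
contact_force: [-6.8, -3.2, 7.0]
opening: 0.0141
grip_force: 20.0
time: 12.55
tool_pos: [0.4877, 0.0374, 0.2742]
tool_rot: [-2.851, -0.376, -0.655]
contact_force: [-6.7, -2.9, 6.2]
opening: 0.0138
grip_force: 20.0
move tool-axes [0.001  0.0028 0.0001] rotvec [ 0.0013  0.0026 -0.133 ] | move after rot [0.0006 0.0029 0.0001]
v of tool 1.7273160309176148 q [-0.097  0.36   1.98   0.173  0.339  1.923] f [-6.7 -2.9  6.2] [-0.14  0.7   0.07] 19.992756843566895 0.013814775214716038
grasp pt in face [0.0004 0.0029 0.0381]
scale 0.061 [ 32  55 150 197 214 247 238 207 192 191 194 180  51  43  55  66  73  76  77  76 128 222 254 255 145  94 101 104 108 108  91  66 162 245 255 255 255 255 255 188  90 105 232 255 255 255 255 255 255 255 255 255 255 249 203]
tab 0.06 [165  25  56 142 189 194 191 190 190 192 190 140  57  48  61  71  75  76  73 103 212 254 252 178  89  99 103 107 106  83  63 223 255 255 255 255 246 123  91 181 252 255 255 255 255 244 228 245 253 221 198 196 197 198 194]
tab 0.07 [ 93  93  95 132 152 149 149 150 153 149 110  94  96  84  46  55  71  80  82  84 122 241 255 217  94 104 109 112 103  71  86 151 159 157 156 156 155 154 154 154 155 153 154 153 153 154 153 155 140  94  94  96  99  98  99]
tip 0.0485 [142 144 136 142 175 193 191 192 191 185 180 181 174 167 169 182 190 202 203 204 205 199 192 191 197 204 206 206 203 201 192 193 197 196 193 192 192 194 195 195 196 197 199 201 199 197 197 197 195 194 196 197 196 195 195]
tip 0.046 [107 169 206 197 197 195 195 196 197 196 197 197 196 187 144  62  41  42  44  44  44  43  44  43  43  44  42  41  44  43  44  44  41  39  39  41  37  36  37  36  38  36  36  35  35  39  37  35  35  35  34  36  35  34  36]
```

View pics/b1.png

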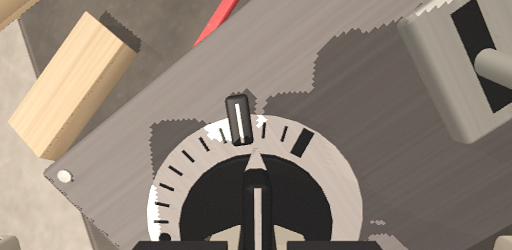

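The pointer is at (257,160) and the tab line at (238,120), so about 0.13 rad remains. This is the fine turn.

To row units: -0.06 rad is -0.6.

```bash
echo '[[[0, 0, 0, 0, 0, -0.6], [0, 0, 0, 0, 0, -0.6], [0, 0, 0, 0, 0, -0.1], [0, 0, 0, 0, 0, 0], [0, 0, 0, 0, 0, 0]]]' > rows.txt && python3 drive.py rows.txt;python3 chk.py 1.595
python3 - <<'E'
from h import *
w=robot.read_camera("wrist"); g=cv2.cvtColor(w["image"],7); np.set_printoptions(linewidth=250)
print(w["cx"])
for v in list(range(95,140,6))+list(range(144,180,5)): print(v,g[v,235:281])
E
```

```text
time: 13.02
tool_pos: [0.4877, 0.0372, 0.2742]
tool_rot: [-2.903, -0.41, -0.519]
contact_force: [-6.8, -3.8, 6.3]
opening: 0.0142
grip_force: 20.0
move tool-axes [0.0006 0.0027 0.0001] rotvec [ 0.0014  0.0027 -0.0035] | move after rot [0.0006 0.0027 0.0001]
v of tool 1.5979270355745383 q [-0.097  0.36   1.98   0.173  0.339  1.793] f [-6.8 -3.8  6.3] [-0.39  0.7  -0.21] 19.956436157226562 0.01419195527550337
grasp pt in face [0.0003 0.0027 0.0381]
256.81902275824126
95 [147 147 148 146 143 143 143 143 148 134  83  43  46  47  49  50  52  50  52  49  51  51  50  50  49  51  48  48  51  46  40  83  94  93  93  92  92 136 149 144 143 145 145 147 147 148]
101 [149 150 149 148 146 147 145 147 132  79  54  77  98 103 102  97  95  94  88  84  79  77  77  80  77  77  73  71  71  60  47  30  81  94  92  89  89  88 137 150 149 147 148 146 144 143]
107 [144 145 144 144 144 145 145 146 149  96  50  75  95 102  99  96  95  89  76 235 254 255 202  64  73  72  69  70  67  58  46  27  79  89  87  85  81 133 147 145 144 145 142 143 143 144]
113 [147 149 151 149 149 146 145 143 147  94  45  71  92  98 
[... 1616 characters left out ...]
 47  46  46  44  37  34  32  30]
164 [ 35  37  36  37  38  37  36  37  37  37  34  35  39 167 187 185 186 188 187 186 187 185 185 185 186 185 185 184 189 150  74  33  34  38  37  39  38  37  37  36  38  38  36  38  36  37]
169 [ 37  38  38  36  38  37  37  36  35  32  45 173 196 156  91  50  39  43  41  39  43  44  42  43  41  40  39  47  60  84 155 145  81  35  36  38  34  37  37  36  36  35  39  37  38  37]
174 [35 36 37 35 38 38 39 35 38 32 33 29 35 31 35 32 29 31 29 31 31 34 31 36 31 35 36 33 32 31 30 28 28 28 35 36 38 32 37 32 36 35 34 35 34 36]
179 [37 35 34 38 37 38 36 39 32 28 26 33 33 32 34 35 36 28 32 33 33 32 33 34 30 36 32 34 32 33 31 28 30 27 28 30 33 33 35 34 36 32 35 34 36 32]
```

The tab line at x≈255.6 is vertical and in line with the arrow centre at x≈256, within about 0.005 rad. Now I'll release and retract along the tool axis.

```bash
echo '[[[0, 0, 0, 0, 0, 0], [0, 0, 0, 0, 0, 0], [0, 0, 0, 0, 0, 0], [0, 0, 0, 0, 0, 0], [0, 0, 0, 0, 0, 0], [0, 0, 0, 0, 0, 0]]]' > rows.txt && python3 drive.py rows.txt 0.045; echo '[[[0, 0, -0.2, 0, 0, 0], [0, 0, -0.4, 0, 0, 0], [0, 0, -0.6, 0, 0, 0], [0, 0, -0.6, 0, 0, 0], [0, 0, -0.6, 0, 0, 0], [0, 0, 0, 0, 0, 0], [0, 0, 0, 0, 0, 0]]]' > rows.txt && python3 drive.py rows.txt
python3 - <<'E'
from h import *
w,t,s=[robot.read_camera(n) for n in("wrist","top","side")]; g=cv2.cvtColor(w["image"],7)
cv2.imwrite("pics/rel.png",w["image"][:,:,::-1]); cv2.imwrite("pics/rt.png",t["image"][:,:,::-1]); cv2.imwrite("pics/rs.png",s["image"][:,:,::-1])
F=face(.029); n=F.apply([0,0,1]); C=np.array([.5795,.0400,.0993])
# lever ball in the three views: darkest round blob near prediction
L=C+F.apply([.012,-.145,.012]); b=L+F.apply([-.0305,0,.063]); print("pred ball",b.round(4))
for nm,c in(("w",w),("t",t),("s",s)):
    u=proj(c,b)[0]; print(nm,u.round(1))
print(robot.observe()["qpos"].round(3))
E
```

```text
time: 13.57
tool_pos: [0.4887, 0.0377, 0.2742]
tool_rot: [-2.901, -0.411, -0.522]
contact_force: [-0.7, 0.4, -0.2]
opening: 0.0443
grip_force: 0.0
time: 14.15
tool_pos: [0.4335, 0.0361, 0.3832]
tool_rot: [-2.898, -0.415, -0.523]
contact_force: [0.4, 0.5, -0.8]
opening: 0.0451
grip_force: 0.0
pred ball [ 0.5302 -0.1065  0.155 ]
w [442.  138.3]
t [286.4 181.9]
s [282.1 162. ]
[-0.115  0.103  1.963  0.115  0.612  1.85 ]
```

View pics/rel.png

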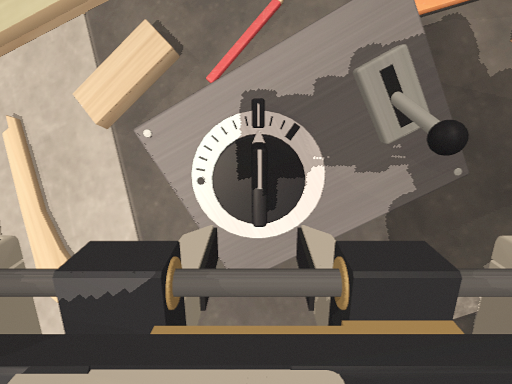

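After release the arrow at (259,137) and the tab at (258,112) are still in line. The lever ball is at (448,138). Next I'll locate the ball.

Run:
```python
from h import *
w,t,s=[robot.read_camera(n) for n in("wrist","top","side")]
def ball(c,u,r,th=60):
    g=cv2.cvtColor(c["image"],7); m=(g<th).astype(np.uint8); k=np.zeros_like(m); cv2.circle(k,u,r,1,-1); m&=k
    n,l,st,ce=cv2.connectedComponentsWithStats(m); i=1+st[1:,4].argmax(); p=max(cv2.findContours((l==i).astype(np.uint8),0,1)[0],key=len); (q,rr)=cv2.minEnclosingCircle(p); return np.array(q),rr,st[i]
bw,bt,bs=ball(w,(448,138),28),ball(t,(287,182),8,70),ball(s,(279,161),8,70)
for b in(bw,bt,bs): print(b)
print("w+t",tri([w,t],[bw[0],bt[0]]).round(4),"all",tri([w,t,s],[bw[0],bt[0],bs[0]]).round(4))
F=face(.029); n=F.apply([0,0,1]); b=tri([w,t],[bw[0],bt[0]])
# pushing pose: closed fingers, tool vertical, y along face y (left); 
T=R.from_euler("xyz",[np.pi,0,.029-np.pi/2+np.pi]); print(T.as_matrix().round(2)); 
p,r=tool(); print((r.inv()*T).as_rotvec().round(3))
T2=R.from_euler("xyz",[np.pi,0,.029]); print((r.inv()*T2).as_rotvec().round(3), T2.as_matrix().round(2))
```

```text
(array([449., 135.]), 21.58713150024414, array([ 428,  116,   43,   37, 1226], dtype=int32))
(array([286.5, 181.5]), 4.301262855529785, array([283, 178,   8,   8,  59], dtype=int32))
(array([281.5, 162. ]), 7.43313455581665, array([276, 155,  11,  15,  77], dtype=int32))
w+t [ 0.5295 -0.1063  0.1629] all [ 0.5308 -0.108   0.1546]
[[-0.03  1.    0.  ]
 [ 1.    0.03  0.  ]
 [ 0.    0.   -1.  ]]
[ 0.287 -0.486 -2.027]
[-0.118 -0.461 -0.492] [[ 1.    0.03  0.  ]
 [ 0.03 -1.   -0.  ]
 [ 0.    0.   -1.  ]]
```

To row units: -0.082 rad is -0.82.

```bash
echo '[[[0, 0, 0, -0.197, -0.768, -0.82], [0, 0, 0, -0.197, -0.768, -0.82], [0, 0, 0, -0.197, -0.768, -0.82], [0, 0, 0, -0.197, -0.768, -0.82], [0, 0, 0, -0.197, -0.768, -0.82], [0, 0, 0, -0.197, -0.768, -0.82], [0, 0, 0, 0, 0, 0], [0, 0, 0, 0, 0, 0]]]' > rows.txt && python3 drive.py rows.txt 0 10
python3 - <<'E'
from h import *
go(np.array([.455,-.107,.308]),R.from_euler("xyz",[np.pi,0,.029])); print(robot.observe()["qpos"].round(3))
E
```

```text
time: 15.12
tool_pos: [0.4345, 0.0361, 0.3803]
tool_rot: [-3.141, -0.003, 0.027]
contact_force: [-0.0, 0.7, -0.1]
opening: 0.0008
grip_force: 0.0
move tool-axes [0.0164 0.1437 0.0722] rotvec [-0.0006 -0.0027 -0.0017] | move after rot [0.0163 0.1437 0.0723]
[-9.300e-02  2.030e-01  1.792e+00  1.000e-03  1.145e+00  1.450e+00]
```

```bash
echo '[[[0.08, 0.72, 0, 0, 0, 0], [0.08, 0.72, 0, 0, 0, 0], [0.08, 0.72, 0, 0, 0, 0], [0.08, 0.72, 0, 0, 0, 0], [0, 0, 0.48, 0, 0, 0], [0, 0, 0.48, 0, 0, 0], [0, 0, 0.48, 0, 0, 0], [0, 0, 0, 0, 0, 0]]]' > rows.txt && python3 drive.py rows.txt
python3 - <<'E'
from h import *
go(np.array([.455,-.107,.308]),R.from_euler("xyz",[np.pi,0,.029]))
w=robot.read_camera("wrist"); cv2.imwrite("pics/l.png",w["image"][:,:,::-1])
E
```

```text
time: 15.78
tool_pos: [0.4529, -0.1073, 0.3053]
tool_rot: [-3.138, 0.003, 0.026]
contact_force: [-2.1, 0.9, -0.2]
opening: 0.0006
grip_force: 0.0
move tool-axes [ 0.0021 -0.0002 -0.0027] rotvec [-0.0032  0.0032 -0.003 ] | move after rot [ 0.0021 -0.0002 -0.0027]
```

View pics/l.png

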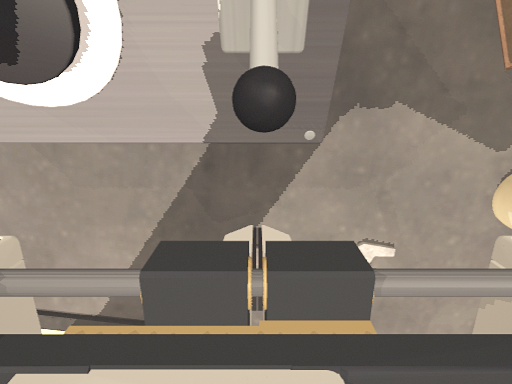

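The ball at (264,99) is about 3 mm right of the fingertip line at x=257. I'll shift and push.

To row units: -0.003 m is -0.06, 0.003 m is 0.06.

```bash
echo '[[[0.24, 0.06, 0, 0, 0, 0], [0.3, 0, 0, 0, 0, 0], [0.24, 0, 0, 0, 0, 0], [0.2, 0, 0, 0, 0, 0], [0.16, 0, -0.06, 0, 0, 0], [0.16, 0, -0.08, 0, 0, 0], [0, 0, 0, 0, 0, 0]]]' > rows.txt && python3 drive.py rows.txt; echo '[[[0.18, 0, -0.1, 0, 0, 0], [0.18, 0, -0.1, 0, 0, 0], [0.18, 0, -0.1, 0, 0, 0], [0.14, 0, -0.08, 0, 0, 0], [0, 0, 0, 0, 0, 0]]]' > rows.txt && python3 drive.py rows.txt
python3 - <<'E'
from h import *
w,t=robot.read_camera("wrist"),robot.read_camera("top"); o=np.zeros((300,800,3),np.uint8); o[:,:400]=cv2.resize(w["image"],(400,300)); o[:286,400:]=cv2.resize(t["image"][128:203,203:308],(400,286)); cv2.imwrite("pics/l2.png",o[:,:,::-1])
E
```

```text
time: 16.42
tool_pos: [0.5155, -0.1086, 0.3182]
tool_rot: [-3.142, 0.013, 0.03]
contact_force: [-31.2, -2.3, 20.6]
opening: 0.0001
grip_force: 15.9
time: 16.83
tool_pos: [0.5544, -0.1074, 0.338]
tool_rot: [3.14, -0.007, 0.029]
contact_force: [-1.4, -0.0, 0.1]
opening: 0.0003
grip_force: 0.0
```

View pics/l2.png

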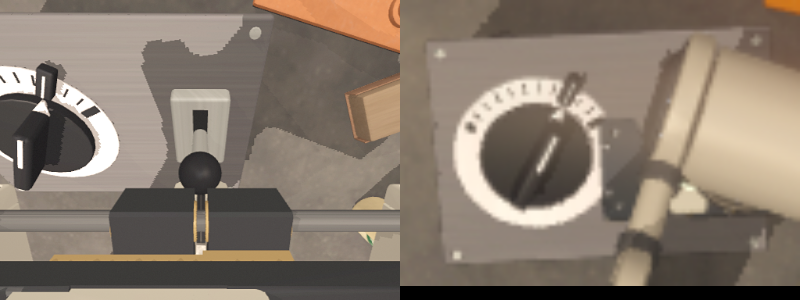

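The ball at (200,172) is ahead of the fingers and moving, and the pointer is undisturbed. I'll push gently on to the stop.

```bash
for i in 1 2; do echo '[[[0.06, 0, 0, 0, 0, 0], [0.06, 0, 0, 0, 0, 0], [0, 0, 0, 0, 0, 0]]]' > rows.txt && python3 drive.py rows.txt | egrep 'pos|force'; done
```

```text
tool_pos: [0.5595, -0.1073, 0.3354]
contact_force: [-0.3, -0.6, 0.3]
grip_force: 0.6
tool_pos: [0.5625, -0.1073, 0.3352]
contact_force: [-23.0, -1.4, 14.2]
grip_force: 11.1
```

The stop is reached (23 N). I'll back off and check.

To row units: -0.04 m is -0.8, -0.035 m is -0.7.

```bash
echo '[[[-0.2, 0, 0, 0, 0, 0], [-0.6, 0, 0, 0, 0, 0], [-0.7, 0, 0, 0, 0, 0], [-0.6, 0, -0.4, 0, 0, 0], [-0.2, -0.2, -0.8, 0, 0, 0], [0, -0.6, -0.6, 0, 0, 0], [0, -0.6, 0, 0, 0, 0], [0, 0, 0, 0, 0, 0]]]' > rows.txt && python3 drive.py rows.txt
python3 - <<'E'
from h import *
w,t,s=[robot.read_camera(n) for n in("wrist","top","side")]
F=face(.029); C=np.array([.5795,.040,.0993]); L=C+F.apply([.012,-.145,.012])
for a in(.45,.35,.25): print(a,[proj(c,L+.07*F.apply([np.sin(a),0,np.cos(a)]))[0].round(1) for c in(w,t,s)])
o=np.zeros((300,800,3),np.uint8); o[:,:400]=cv2.resize(w["image"],(400,300)); o[:286,400:]=cv2.resize(t["image"][128:203,203:308],(400,286)); cv2.imwrite("pics/f.png",o[:,:,::-1])
E
```

```text
time: 18.1
tool_pos: [0.448, -0.0382, 0.426]
tool_rot: [-3.141, -0.007, 0.032]
contact_force: [-0.0, 0.5, -1.1]
opening: 0.0005
grip_force: 0.0
0.45 [array([365.3,  10.2]), array([286.3, 163.4]), array([264.2, 148.9])]
0.35 [array([363.7,  22.6]), array([286.4, 165.8]), array([266.6, 149.6])]
0.25 [array([361.9,  34.6]), array([286.5, 168.1]), array([269. , 150.6])]
```

View pics/f.png

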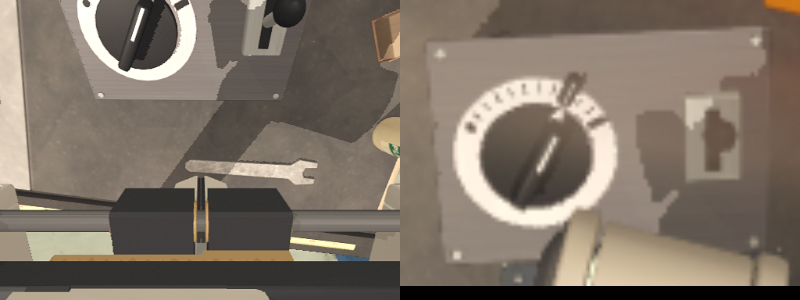

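The ball in the top view is at (286.5,163.4) px, which is exactly where the 0.45 rad stop is predicted. The pointer is in line with the tab and the arm is clear, so I'm handing in.

```bash
python3 -c "
from cell import robot
print(robot.hand_in())"
```

```text
the job is handed in; nothing more can be done
None
```

The job is handed in: I turned the knob past the top mark, then back until the pointer lined up with the set tab (within about 0.005 rad), and pushed the start lever to its far stop; the arm ended clear and I saw no bystander disturbed.

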